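# Show the red tin: work the lever of a display case and let its lid down softly

### The arm

A 6-joint arm with a two-finger parallel gripper is mounted at the origin on a cart in front of the work surface, level with it; the furniture and walls round the work are solid. World frame = base frame: x ahead of the robot, y to its left, z up, the work surface at z = 0. Lengths are in mm, angles in rad, forces in N, time in s.
With the tool pointing down it reaches from about 300 to 775 mm from the base axis. Payload 14.6 kg.
Tool frame: the origin (TCP) lies on the centre line of the jaws, within the pads' length; the fingertips stand ahead of it and the grasp point (between the pads) lies 8 mm behind it (ctrl.tips_ahead is the z of the fingertips in the tool frame, in mm); z points along the fingers, y is the line along which they close (so a half turn about z gives the same grasp; the last joint's range is limited). The gripper opens to 94 mm and grips with 3 to 60 N. Pads are 16 mm wide; open, the fingers measure 119 mm over their backs; the gripper's body (75 mm by 177 mm) begins 78 mm behind the grasp point.
Start: joints at [-1.237, 0.3, 1.521, -0, 1.321, -0.067], TCP at [214.578, -506.405, 216.446] pointing down, gripper open.
Joint ranges: [-3.03, 3.03], [-0.79, 2.21], [0.23, 2.52], [-1.04, 4.18], [0, 3.07], [-2.55, 2.55]. Speed limits (rad/s): [2.22, 2.22, 2.57, 3.14, 3.14, 3.14].

### API

Orientations are given as a unit quaternion [x, y, z, w].
In Python, from workcell import ctrl, capture, workorder gives the robot as it stands.
- The arm moves only by the shell command python3 -m crank 'ROWS'. ROWS is JSON, a list of rows, each a list of 3 entries, a list of its own where there are three numbers: the shift along the tool's x, y, z in mm, then the turn about the tool's z in rad, then the opening, from -1 (shut) to 1 (fully open). In form: [[[tx, ty, tz], turn, fingers], ...]. A call has 1 to 10 rows; each row is the pose to reach, as a shift and turn from the pose commanded when the call began, along the tool's axes at that moment; what a row does not reach only later rows make up. A row lasts 1/10 s, in which the tool goes at most 50 mm and 8.59 degrees, less where a joint would pass 70% of its speed; a pose out of reach is approached as far as the arm can. A call with a gripper value outside its range is refused whole. The fingers move at their own pace and stop on an object; the grip force is fixed at half the most. Time passes only in rows, so rows that repeat a pose let the fingers close. It gives the time, the measured TCP pose, the force, the opening and the grip force at its end, in the units of the state.
- ctrl.read_state(): the state, without advancing time (a new reading comes with each control period).
- capture(name): name is "scene" or "top"; returns a dict with "img" (420x560x3 uint8, red, green, blue), "fx", "fy", "cx", "cy" (pixels), "R" (3x3) and "t" (3): a world point X has camera coordinates R X + t. Camera axes: x right, y down, z forward; pixel columns grow to the right and rows downward; lengths in mm; the calibration is good to about 2 mm. A picture is of the moment at which its call begins. There is no depth.
- workorder.sign_off(): hands the job in; it is judged then, once.
The state is a dict: "t": time; "joint_pos": joint angles; "dq": joint speeds; "effort": joint torques, N m; "tcp_pos": TCP position; "tcp_rot": TCP orientation; "ft_force": force on the tool from outside, world axes, zero at the start; "moment": the same for the moment, N m; "grip_width": finger opening in mm; "grip_force": force on a finger pad.
Only numpy, scipy, OpenCV 4.12 (cv2) and the standard library are available. Lean on these libraries where they do the work, as an engineer would, in place of code of your own. Each camera call takes 0.05 s, during which the arm holds its last target. There are 200 camera calls.

### The job

Two clear display cases stand on the counter. Show a customer the red tin: press the front lever of the case that holds it all the way down so that the lid stands wide open, keep it open for about three seconds, then ease the lever up so that the lid comes down without slamming, and move clear. Work the lid only by its lever, keep the other case shut, pick nothing up, and leave everything else where it is.

Things in the scene. Friction and masses are not known exactly. Their poses are not given: they have to be found in the camera images.
- red_case: fixed display case that holds the red tin: grey plinth 180 (x, depth) x 150 (y) mm, 66 mm high, with clear walls above to 121 mm and a blue liner on its floor, and 10 mm thick grey link covers on its sides. Origin: centre of the underside, on the table; its x axis points away from its lever (front to back), z up. It is bolted down and stands turned by up to 0.2 rad
- gold_case: the second, identical fixed display case, which holds the gold-coloured tin; the two cases swap places from start to start
- red_lid: clear lid with an aluminium frame on the red tin's case, 180 x 150 x 7 mm. Origin: on the hinge line along the case's rear rim, 89 mm behind the case's centre and 125 mm above the table. Its z axis is vertical when shut and leans back by 1.2 rad when fully open. It has no spring: its weight (0.15 to 0.3 kg) makes it fall shut when the lever is let go
- gold_lid: the same lid on the gold tin's case
- red_lever (a joint): lever of the red tin's case: 0 = up, lid shut; 0.3 rad = fully down, at its stop. A linkage turns the lid 4 times as far (1.2 rad). Its pivot line is 35 mm above the table inside the plinth, 30 mm in front of the case's centre, 155 mm from the pad, which drops about 46 mm. Let go, the lid slams; it closes softly while the pad rises slower than about 0.1 m/s
- gold_lever (a joint): the same for the lever of the gold tin's case
- red_pad (a point): centre of the top face of the black ribbed press pad on the lever of the red tin's case; it moves with the lever. The pad is 40 (x) x 80 (y) x 8 mm, 185 mm in front of the case's centre and 95 mm in front of its front face, its top 70 mm above the table with the lever up and about 24 mm with it fully down. Pressing it down there takes about 4 to 10 N
- gold_pad (a point): the same point on the lever of the gold tin's case
- red_tin: round red pastille tin, 63 mm across, 27 mm high, loose inside its case. Origin: centre of its underside, 70 mm above the table
- gold_tin: round gold-coloured tin, 63 mm across, 27 mm high, loose inside the other case. Origin: centre of its underside
- label_roll: loose white roll of labels, 44 mm across, 26 mm high, between the two levers. Origin: centre of its underside
- foil_parcel: loose crumpled white foil parcel, 59 x 116 x 20 mm, near the front edge. Origin: centre of its underside
- ribbon_roll: loose roll of gold ribbon, 76 x 73 x 25 mm, near the front edge. Origin: centre of its underside
- marker: loose white and black marker pen, 17 x 135 x 16 mm, near the front edge at the left. Origin: centre of its underside

How it is judged (in metres and radians):
On the way:
1. the lid over the red tin stands wide open (leans back more than 1.0 of 1.2 rad) for two seconds (angle between red_lid's own z axis and vertical above 1 rad), for 2 s.
At the end, for the whole second after the job is handed in: Both lids are shut (within 0.06 rad) and at rest, and the tins and all loose things are within 30 mm of where they stood (angle between each of red_lid, gold_lid's own z axis and vertical below 0.06 rad and angular speed of red_lid below 0.1 rad/s and distance of each of red_tin, gold_tin, label_roll, foil_parcel, ribbon_roll, marker from where it was at the start of the episode below 0.03 m); the robot touches nothing.
It fails at once if the lid slams: it is falling faster than 3.2 rad/s (lever rising faster than 0.8 rad/s) in the last 0.4 rad before it is shut (angle between red_lid's own z axis and vertical below 0.4 rad and velocity of joint red_lever below -0.8 rad/s).
It fails at once if the robot pushes or lifts a lid itself (more than 1 N) (contact force between any of the arm, the fingers and red_lid above 1 N or contact force between any of the arm, the fingers and gold_lid above 1 N).
It fails at once if the other case is opened (lid more than 0.15 rad) (angle between gold_lid's own z axis and vertical above 0.15 rad).
It fails at once if a tin or another loose thing is picked up or moved by more than 30 mm (distance of any of red_tin, gold_tin, label_roll, foil_parcel, ribbon_roll, marker from where it was at the start of the episode above 0.03 m).
It also fails if it takes over 42 s, if anything falls off the work surface, if the arm or the gripper's body presses on something with over 40 N, if the wrist force passes 120 N, or if a joint passes its speed limit or range.

## Working session

There is one attempt and no reset: what is moved stays moved. The work goes in short steps, Python scripts to look and compute and a shell command to move; the robot and the scene stay as the last step left them, time stands still between calls to the robot, and variables do not carry over. Pictures are saved under pics/ and viewed, at most 10 in all, crops included, and the job is handed in when it is done.

```bash
mkdir -p pics
python3 - <<'E'
from workcell import ctrl,capture
import cv2
for n in("scene","top"):
    c=capture(n); cv2.imwrite(f"pics/{n}0.png",c["img"][:,:,::-1])
    print(n,c["fx"],c["fy"],c["cx"],c["cy"],c["R"],c["t"])
s=ctrl.read_state(); print(s, ctrl.tips_ahead)
E
```

```text
scene 470.6642522609395 470.6642522609395 275.80530608874193 210.94971506430204 [[-4.12782300e-01 -9.10829460e-01  6.84010173e-04]
 [-4.41141159e-01  1.99265326e-01 -8.75035889e-01]
 [ 7.96872167e-01 -3.61501072e-01 -4.84057563e-01]] [270.80472414 343.55092078 773.19148389]
top 429.05439258744735 429.05439258744735 276.7850847199577 205.32816389729936 [[ 0.01819662 -0.99982769 -0.003671  ]
 [-0.99242622 -0.01761555 -0.12157255]
 [ 0.12148694  0.0058554  -0.99257576]] [ 12.98836397 598.63886453 892.34644004]
{'t': 0.1, 'joint_pos': array([-1.23658791e+00,  3.00466405e-01,  1.52151595e+00,  2.27360862e-05,
        1.32070972e+00, -6.65838900e-02]), 'dq': array([-0.00010675, -0.00184129,  0.00067929,  0.00012887,  0.00031653,
        0.00060222]), 'effort': array([ 2.11565217e-03, -5.32642472e+01, -3.53283548e+01,  7.09111872e-02,
        2.34049349e-02, -4.77277661e-05]), 'tcp_pos': array([ 214.51786855, -506.19528231,  215.91645119]), 'tcp_rot': array([ 9.79988210e-01,  1.99054781e-01, -6.24244414e-05, -5.46266752e-04]), 'ft_force': array([0.74897105, 0.82463918, 0.37831268]), 'moment': array([ 0.00860504, -0.06431655, -0.02872671]), 'grip_force': 0.0, 'grip_width': 94.10454947949358} 11.0
```

View pics/scene0.png

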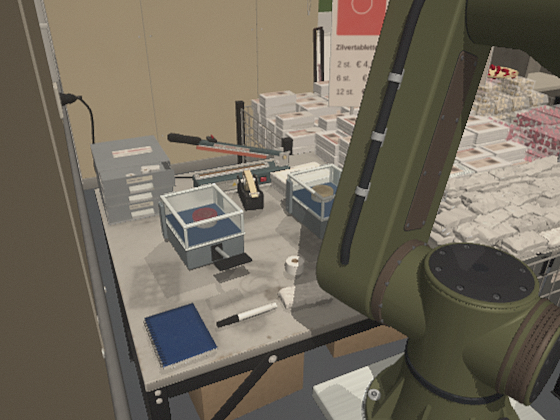

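View pics/top0.png

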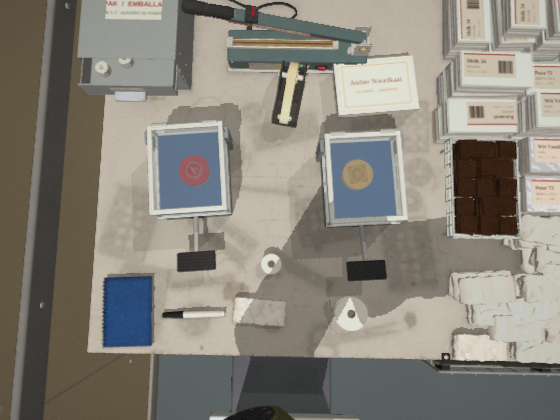

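The red tin is in the left case: top view about (194,170), with its pad at about (196,261) in top and (233,259) in scene. The gold tin's pad is at top (366,270) and the label roll at (270,263). Next I'll triangulate the red pad.

```bash
cat > h.py <<'E'
import numpy as np,cv2
from workcell import ctrl,capture
def P(c): 
    K=np.array([[c["fx"],0,c["cx"]],[0,c["fy"],c["cy"]],[0,0,1]])
    return K@np.c_[c["R"],c["t"]]
def blob(c,box,th=45):
    x0,y0,x1,y1=box; m=(c["img"][y0:y1,x0:x1].max(2)<th).astype(np.uint8)
    n,l,s,ce=cv2.connectedComponentsWithStats(m)
    k=1+s[1:,4].argmax(); pts=np.argwhere(l==k)[:,::-1]+[x0,y0]
    return pts.mean(0),cv2.minAreaRect(pts.astype(np.float32)),s[k,4]
def tri(a,ua,b,ub):
    X=cv2.triangulatePoints(P(a),P(b),np.float64(ua),np.float64(ub))[:,0]; return X[:3]/X[3]
def onz(c,u,z):
    p=P(c); H=np.c_[p[:,0],p[:,1],p[:,2]*z+p[:,3]]; q=np.linalg.solve(H,[u[0],u[1],1]); return q[:2]/q[2]
E
python3 - <<'E'
from h import *
s,t=capture("scene"),capture("top")
a=blob(s,(205,240,262,280)); b=blob(t,(165,240,230,285)); print(a,b)
print("pad",tri(s,a[0],t,b[0]))
bx=cv2.boxPoints(b[1]); q=np.array([onz(t,u,70) for u in bx]); print(q, q.mean(0))
for n,u,z in(("label",(270,263),26),("foil",(260,312),20),("marker",(194,314),12),("ribbon",(350,315),25),("tin",(194,170),97),("goldpad",(366,270),70),("lidTL",(148,124),125),("lidTR",(228,122),125)):print(n,onz(t,u,z))
st=ctrl.read_state()
from scipy.spatial.transform import Rotation as R
print(R.from_quat(st["tcp_rot"]).as_matrix().round(3))
E
```

```text
(array([216.46153846, 252.57692308]), ((215.6463623046875, 252.1829376220703), (14.211812019348145, 3.591996908187866), 51.34019470214844), np.int32(26)) (array([178.5, 267. ]), ((178.5, 267.0), (1.0, 0.0), 180.0), np.int32(2))
pad [466.66590795 220.80247543 104.08720881]
[[463.17583458 221.85636103]
 [463.17583458 221.85636103]
 [463.13830522 223.9097864 ]
 [463.13830522 223.9097864 ]] [463.1570699  222.88307372]
label [474.18394583  36.14553435]
foil [369.8574579   55.55819488]
marker [361.99970645 198.15306599]
ribbon [ 367.80957901 -135.96093604]
tin [660.68316298 193.99317603]
goldpad [ 464.1008079  -161.48021058]
lidTL [747.24097075 284.52988888]
lidTR [754.11040528 124.12837332]
[[ 0.921  0.39  -0.   ]
 [ 0.39  -0.921  0.001]
 [ 0.    -0.001 -1.   ]]
```

Run:
```python
from h import *
s,t=capture("scene"),capture("top")
for th in(60,75,90):
    a=blob(s,(205,240,262,280),th); b=blob(t,(165,240,230,285),th); print(th,a,b)
    print("pad",tri(s,a[0],t,b[0]))
    q=np.array([onz(t,u,70) for u in cv2.boxPoints(b[1])]); print(q.round(), q.mean(0))
c=np.hstack([cv2.resize(s["img"][230:290,190:270],None,fx=5,fy=5),cv2.resize(t["img"][235:295,155:235],None,fx=5,fy=5)])
cv2.imwrite("pics/crop.png",c[:,:,::-1])
```

```text
60 (array([227.88325991, 259.06167401]), ((229.65968322753906, 253.74893188476562), (26.210712432861328, 37.44931411743164), 72.25532531738281), np.int32(454)) (array([195.50874404, 260.645469  ]), ((196.00253295898438, 260.5355529785156), (17.88300895690918, 37.26220703125), 85.91438293457031), np.int32(629))
pad [479.00257707 192.99777409  71.64748375]
[[492. 228.]
 [499. 151.]
 [462. 147.]
 [455. 223.]] [477.00768745 187.48587598]
75 (array([227.22157996, 258.84585742]), ((228.2681427001953, 259.6778869628906), (42.32274627685547, 25.3684024810791), 22.249025344848633), np.int32(519)) (array([196.19562044, 260.60145985]), ((196.13055419921875, 260.4580078125), (18.62531852722168, 37.4501953125), 86.18592071533203), np.int32(685))
pad [479.77645349 193.00219692  71.54439872]
[[493. 228.]
 [499. 151.]
 [461. 147.]
 [455. 223.]] [477.17427398 187.23015544]
90 (array([226.86977492, 259.33601286]), ((228.35134887695312, 259.3918762207031), (44.880924224853516, 31.235807418823242), 9.462322235107422), np.int32(622)) (array([196.13920455, 260.64630682]), ((196.09054565429688, 260.562744140625), (18.886173248291016, 37.53153610229492), 86.05481719970703), np.int32(704))
pad [479.80450638 193.62505215  70.33743427]
[[493. 228.]
 [499. 151.]
 [461. 147.]
 [454. 223.]] [476.9607922  187.30344097]
```

View pics/crop.png

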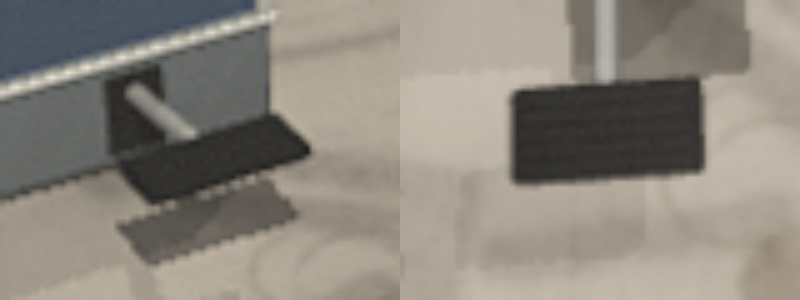

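The pad's top face is clear in both views: centre (477,187,70), case yaw about 0.09. I'll close the fingers and travel high in two calls.

```bash
python3 -m crank '[[[15,-15,0],0,-1],[[40,-42,0],0,-1],[[68,-71,0],0,-1],[[96,-100,0],0,-1],[[124,-130,0],0,-1],[[152,-159,0],0,-1],[[180,-188,0],0,-1],[[208,-218,0],0,-1],[[236,-247,0],0,-1],[[256,-268,0],0,-1]]' && python3 -m crank '[[[28,-29,0],0.03,-1],[[56,-58,0],0.06,-1],[[84,-88,0],0.1,-1],[[112,-117,0],0.14,-1],[[140,-146,0],0.18,-1],[[168,-176,0],0.22,-1],[[196,-205,0],0.26,-1],[[224,-235,0],0.29,-1],[[244,-256,0],0.31,-1],[[256,-268,0],0.31,-1]]' && python3 -c "
from h import *
from scipy.spatial.transform import Rotation as R
s=ctrl.read_state();print(s['t'],s['tcp_pos'],s['joint_pos'],s['ft_force'],s['grip_width']);print(R.from_quat(s['tcp_rot']).as_matrix().round(3))"
```

```text
t: 1.3
tcp_pos: [346.1, -157.8, 216.6]
tcp_rot: [0.98, 0.199, 0.0, 0.0]
ft_force: [0.1, -0.6, -0.7]
grip_width: 17.3
grip_force: 0.0
t: 2.3
tcp_pos: [477.1, 188.9, 216.1]
tcp_rot: [0.999, 0.046, -0.0, -0.0]
ft_force: [-0.2, -0.9, 0.6]
grip_width: 0.3
grip_force: 0.0
2.3 [477.11160055 188.93030091 216.1378392 ] [3.05565402e-01 2.18263363e-01 1.62439497e+00 1.91270092e-04
 1.29927709e+00 1.78463546e+00] [-0.16158059 -0.87022795  0.6243907 ] 0.3073718280569419
[[ 0.996  0.092 -0.   ]
 [ 0.092 -0.996  0.   ]
 [-0.    -0.    -1.   ]]
```

```bash
python3 -m crank '[[[0,1,10],0,-1],[[0,2,28],0,-1],[[0,2,46],0,-1],[[0,2,64],0,-1],[[0,2,82],0,-1],[[0,2,98],0,-1],[[0,2,112],0,-1],[[0,2,122],0,-1],[[0,2,129],0,-1],[[0,2,131],0,-1]]' && python3 -m crank '[[[0,0,3],0,-1],[[0,0,6],0,-1],[[0,0,9],0,-1],[[0,0,12],0,-1],[[0,0,15],0,-1],[[0,0,15],0,-1]]'
```

```text
t: 3.3
tcp_pos: [476.8, 184.5, 84.9]
tcp_rot: [0.999, 0.045, -0.0, 0.0]
ft_force: [-0.3, -0.3, -0.4]
grip_width: 0.6
grip_force: 0.0
t: 3.9
tcp_pos: [477.0, 185.0, 70.6]
tcp_rot: [0.999, 0.045, 0.0, -0.0]
ft_force: [-2.6, 0.4, 4.8]
grip_width: 0.4
grip_force: 2.2
```

Run:
```python
from h import *
s,t=capture("scene"),capture("top")
c=np.hstack([cv2.resize(s["img"][160:280,140:280],None,fx=2.8,fy=2.8),cv2.resize(t["img"][160:280,130:270],None,fx=2.8,fy=2.8)])
cv2.imwrite("pics/c2.png",c[:,:,::-1])
```

```text
(no output)
```

View pics/c2.png

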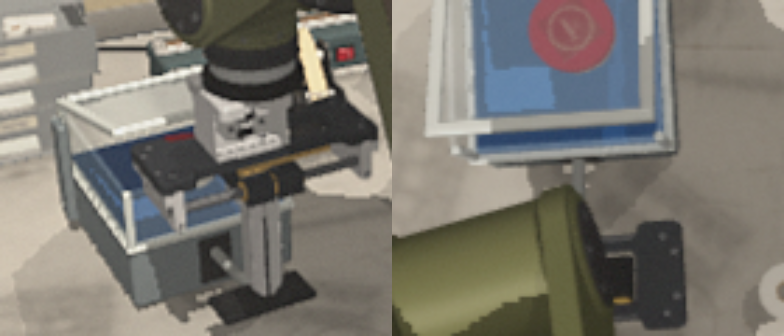

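The fingers are on the pad (crop right of centre, left view) and the lid has begun to lift. Force is 5 N, so I'll press on to the stop.

```bash
python3 -m crank '[[[0,0,4],0,-1],[[0,0,8],0,-1],[[0,0,12],0,-1],[[-1,0,16],0,-1],[[-1,0,20],0,-1],[[-2,0,24],0,-1],[[-2,0,28],0,-1],[[-2,0,31],0,-1],[[-2,0,34],0,-1],[[-2,0,36],0,-1]]' && python3 -m crank '[[[0,0,1],0,-1],[[0,0,1],0,-1]]'
python3 - <<'E'
from h import *
s,t=capture("scene"),capture("top")
c=np.hstack([cv2.resize(s["img"][140:280,120:280],None,fx=2.4,fy=2.4),cv2.resize(t["img"][140:280,110:270],None,fx=2.4,fy=2.4)])
cv2.imwrite("pics/c3.png",c[:,:,::-1])
E
```

```text
t: 5.0
tcp_pos: [475.3, 184.7, 34.8]
tcp_rot: [0.999, 0.045, 0.0, -0.0]
ft_force: [-7.2, -2.7, 28.3]
grip_width: 0.3
grip_force: 14.5
t: 5.2
tcp_pos: [475.3, 184.8, 34.8]
tcp_rot: [0.999, 0.045, 0.0, -0.0]
ft_force: [-7.8, -3.0, 23.7]
grip_width: 0.3
grip_force: 12.6
```

View pics/c3.png

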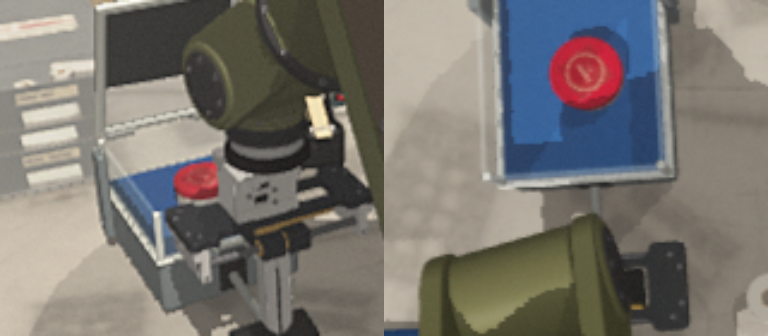

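The lid stands fully back and the lever is at its stop (force up to about 24 N). I'll hold for 3 s.

```bash
python3 -m crank '[[[0,0,0],0,-1],[[0,0,0],0,-1],[[0,0,0],0,-1],[[0,0,0],0,-1],[[0,0,0],0,-1],[[0,0,0],0,-1],[[0,0,0],0,-1],[[0,0,0],0,-1],[[0,0,0],0,-1],[[0,0,0],0,-1]]' && python3 -m crank '[[[0,0,0],0,-1],[[0,0,0],0,-1],[[0,0,0],0,-1],[[0,0,0],0,-1],[[0,0,0],0,-1],[[0,0,0],0,-1],[[0,0,0],0,-1],[[0,0,0],0,-1],[[0,0,0],0,-1],[[0,0,0],0,-1]]' && python3 -m crank '[[[0,0,0],0,-1],[[0,0,0],0,-1],[[0,0,0],0,-1],[[0,0,0],0,-1],[[0,0,0],0,-1],[[0,0,0],0,-1],[[0,0,0],0,-1],[[0,0,0],0,-1],[[0,0,0],0,-1],[[0,0,0],0,-1]]'
python3 -m crank '[[[0,0,-2],0,-1],[[0,0,-4],0,-1],[[0,0,-6],0,-1],[[0,0,-8],0,-1],[[0,0,-10],0,-1],[[0,0,-12],0,-1],[[0,0,-14],0,-1],[[0,0,-16],0,-1],[[0,0,-18],0,-1],[[0,0,-20],0,-1]]'
```

```text
t: 6.3
tcp_pos: [475.3, 184.8, 34.8]
tcp_rot: [0.999, 0.045, 0.0, -0.0]
ft_force: [-8.3, -3.5, 24.3]
grip_width: 0.5
grip_force: 12.4
t: 7.3
tcp_pos: [475.3, 184.8, 34.8]
tcp_rot: [0.999, 0.045, 0.0, -0.0]
ft_force: [-8.9, -2.8, 23.7]
grip_width: 0.4
grip_force: 12.4
t: 8.3
tcp_pos: [475.3, 184.8, 34.8]
tcp_rot: [0.999, 0.045, 0.0, -0.0]
ft_force: [-8.0, -3.1, 24.0]
grip_width: 0.6
grip_force: 12.4
t: 9.3
tcp_pos: [475.1, 184.7, 53.7]
tcp_rot: [0.999, 0.045, 0.0, -0.0]
ft_force: [-1.4, -0.6, 2.6]
grip_width: 0.6
grip_force: 1.7
```

```bash
python3 -m crank '[[[0,0,-2],0,-1],[[0,0,-4],0,-1],[[0,0,-6],0,-1],[[0,0,-8],0,-1],[[0,0,-10],0,-1],[[0,0,-12],0,-1],[[0,0,-14],0,-1],[[0,0,-16],0,-1],[[0,0,-18],0,-1],[[0,0,-20],0,-1]]' && python3 -m crank '[[[0,0,-2],0,-1],[[0,0,-3],0,-1],[[0,0,-5],0,-1],[[0,0,-6],0,-1],[[0,0,-8],0,-1],[[0,0,-9],0,-1],[[0,0,-11],0,-1],[[0,0,-13],0,-1],[[0,0,-16],0,-1],[[0,0,-20],0,-1]]' && python3 -m crank '[[[0,0,-10],0,-1],[[0,0,-25],0,-1],[[0,0,-45],0,-1],[[0,0,-65],0,-1],[[0,0,-85],0,-1],[[-10,0,-105],0,-1],[[-30,0,-115],0,-1],[[-50,0,-120],0,-1],[[-60,0,-120],0,-1],[[-60,0,-120],0,-1]]'
python3 - <<'E'
from h import *
s,t=capture("scene"),capture("top")
cv2.imwrite("pics/c4.png",np.hstack([s["img"][120:350,100:400],t["img"][90:320,120:420]])[:,:,::-1])
b=blob(t,(165,240,230,285),75);print(b)
E
```

```text
t: 10.3
tcp_pos: [475.2, 184.7, 73.7]
tcp_rot: [0.999, 0.045, 0.0, -0.0]
ft_force: [3.1, 0.6, 4.2]
grip_width: 0.4
grip_force: 1.9
t: 11.3
tcp_pos: [474.8, 184.6, 93.5]
tcp_rot: [0.999, 0.045, -0.0, 0.0]
ft_force: [-0.6, -0.1, 0.1]
grip_width: 0.3
grip_force: 0.0
t: 12.3
tcp_pos: [414.8, 179.3, 214.0]
tcp_rot: [0.999, 0.046, 0.0, -0.0]
ft_force: [0.0, 0.9, -0.6]
grip_width: 0.3
grip_force: 0.0
(array([196.23357664, 260.62335766]), ((196.13055419921875, 260.4580078125), (18.62531852722168, 37.4501953125), 86.18592071533203), np.int32(685))
```

View pics/c4.png

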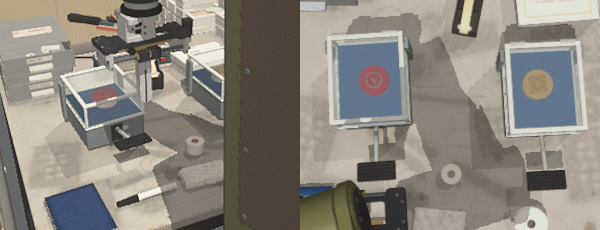

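The lid is shut and the pad is back at (196,261), exactly as at the start. The tins and loose things are undisturbed, and the arm is clear.

```bash
python3 -c "
from workcell import workorder
print(workorder.sign_off())"
```

```text
the job is handed in; nothing more can be done
None
```

I opened the red tin's case fully by its lever, held it open for about 3 s and eased the lid shut; the arm is clear, the other case stayed shut in the pictures I took, and I handed the job in at about 12 s (it returned no verdict).

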